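Lift a hot boiled egg from its cup with kitchen tongs and hold it over the saucer

ROBOT

A 6-joint arm with a two-finger parallel gripper is mounted at the origin on a cart in front of the work surface, level with it; the furniture and walls round the work are solid. World frame = base frame: x ahead of the robot, y to its left, z up, the work surface at z = 0. Lengths are in m, angles in rad, forces in N, time in s.
With the tool pointing down it reaches from about 0.25 to 0.725 m from the base axis. Payload 4 kg.
Tool frame: the origin (TCP) lies midway between the tips of the shut fingers; the grasp point (between the pads) lies 19 mm behind it; z points along the fingers, y is the line along which they close (so a half turn about z gives the same grasp; the last joint's range is limited). The gripper opens to 85 mm and grips with 20 to 120 N. Pads are 22 mm wide; open, the fingers measure 114 mm over their backs; the gripper's body (76 mm by 85 mm) begins 54 mm behind the grasp point. The pads swing forward as they close: fully open they stand 13 mm farther back than shut.
Start: joints at [-1.114, 0.241, 0.005, 1.335, 0, 1.571], TCP at [0.221, -0.449, 0.231] pointing down, gripper open.
Joint ranges: [-2.72, 2.72], [-1.05, 1.87], [-1.09, 1.28], [-1.99, 2.15], [-1.42, 1.44], [-3.14, 3.14]. Speed limits (rad/s): [2.79, 2.79, 3.14, 3.14, 3.14, 3.14].

INTERFACE

Orientations are given as a unit quaternion [x, y, z, w].
In Python, from workcell import bot gives the robot as it stands. The module is installed in compiled form; this text tells all that it offers.
- The arm moves only by the tool jog_arm, never from a script. Its argument "deltas" is a list of rows, each an object with "fingers": the opening, from 0 (shut) to 1 (fully open); "delta_pos": the shift along the tool's x, y, z normalised to -1 to 1, where 1 is 300 mm, a list of three; "yaw": the turn about the tool's z normalised to -1 to 1, where 1 is pi/4 rad. A call has 1 to 12 rows; each row is the pose to reach, as a shift and turn from the pose commanded when the call began, along the tool's axes at that moment; what a row does not reach only later rows make up. A row lasts 1/10 s, in which the tool goes at most 50 mm and 8.59 degrees, less where a joint would pass 70% of its speed; a pose out of reach is approached as far as the arm can. A call with a number of a shift or a turn outside -1 to 1 is refused whole. A call with a gripper value outside its range is refused whole. The fingers move at their own pace and stop on an object; the grip force is fixed at half the most. Time passes only in rows, so rows that repeat a pose let the fingers close. It gives the time, the measured TCP pose, the force, the opening and the grip force at its end, in the units of the state.
- bot.get_obs(): the state, without advancing time (a new reading comes with each control period).
- bot.camera(name): name is "side" or "top" or "wrist"; returns a dict with "image" (384x512x3 uint8, red, green, blue), "range_z" (384x512 float32, m along the optical axis (not along the pixel's ray), 0 where there is no reading), "fx", "fy", "cx", "cy" (pixels), "rvec" (rotation vector, rad) and "tvec" (3), from world to camera coordinates, as OpenCV has them. Camera axes: x right, y down, z forward; pixel columns grow to the right and rows downward; lengths in m; the calibration is good to about 2 mm. A picture is of the moment at which its call begins.
- bot.job_done(): hands the job in; it is judged then, once.
The state is a dict: "clock": time; "joint_pos": joint angles; "joint_vel": joint speeds; "tau": joint torques, N m; "eef_pos": TCP position; "tool_rot": TCP orientation; "ft_force": force on the tool from outside, world axes, zero at the start; "ft_torque": the same for the moment, N m; "grip_width": finger opening in m; "grasp_force": force on a finger pad.
Only numpy, scipy, OpenCV 4.12 (cv2) and the standard library are available. Lean on these libraries where they do the work, as an engineer would, in place of code of your own. Each camera call takes 0.05 s, during which the arm holds its last target. There are 200 camera calls.

TASK

The boiled egg in the egg cup is too hot to touch: pick up the kitchen tongs, squeeze their jaws onto the egg, lift it out of the cup and carry it over the middle of the saucer. Finish while still holding it there in the tongs, hanging still about 15 cm above the worktop; do not set it down or let go. Never touch the egg with the fingers, and leave the salt shaker, garlic and teaspoon alone.

Things in the scene. Friction and masses are not known exactly. Their poses are not given: they have to be found in the camera images.
- tongs: Steel kitchen tongs, lying flat and open, 0.13 kg, 220 mm long, 98 mm wide at the jaws; arms 24 mm high, swinging level. This body is the left arm with the hinge hub. Origin: underside, on the middle line of the open tongs, halfway between the wooden grip sleeves; x along that line to the jaws, y to the left arm, z up. Hinge (upright) at x = -90 mm, middle of the jaws at x = +100 mm.
- tongs_arm: The right arm of the tongs. Origin on the hinge axis, underside; x is parallel to the left arm's x when open, and turns towards the left arm (counterclockwise from above) as they close. A spring holds the tongs open: squeezing at the sleeves takes about 5.5 N at first and 8 N at the egg. Each mm of squeeze at the sleeves closes the jaws 2.1 mm.
- grip (a point): Where to grip the tongs, across both arms (along y): midway between the two upright wooden sleeves, 16 mm above the underside. Sleeves: 56 mm long (28 mm each way along x), 32 mm high from the underside. Width over their outer faces: 55 mm open, 36 mm with the jaws on the egg (faces then parallel). Squeezed to about 48 mm (jaws 70 mm apart) the tongs can be lifted and carried still open.
- jaw_left (a point): Middle of the inner face of the left jaw, 12 mm above the underside of the tongs. Each jaw is 56 mm long along x and 24 mm high, with a 4 mm rib along its lower and its upper edge on the inside; the ribs sit just below and above the egg's widest line. The gap between the jaws is 85 mm when open, 45 mm on the egg.
- jaw_right (a point): Middle of the inner face of the right jaw, 12 mm above the underside of the tongs; the right jaw mirrors the left.
- egg: Brown hen's egg, 57 mm long and 44 mm thick, about 0.06 kg, lying on its side in the egg cup. Origin at its underside; x is its long axis (level), z up.
- egg_center (a point): Centre of the egg, about 44 mm above the worktop at the start.
- egg_cup: Low white egg cup, 54 mm wide at the foot, 42 mm at the rim, 22 mm high, 0.25 kg, loose. Origin: centre of its underside; z up.
- saucer: White saucer, 150 mm across, 16 mm high, standing on the worktop. Origin: centre of its underside; z up.
- salt_shaker: Glass salt shaker, 44 mm across, 90 mm high; bystander. Origin: centre of its underside.
- garlic: Garlic bulb, 50 mm across, 51 mm high; bystander. Origin: centre of its underside.
- teaspoon: Teaspoon, 130 mm long, lying flat; bystander. Origin: centre of its underside, x along its length.
Mind the look-alikes: they are no part of the job. Of the things that look like the tongs, the larger one is meant.

How it is judged:
On the way, in this order (a step that is already met when the one before it is completed fails the run):
1. the robot has picked up the tongs (15 mm off the worktop), with the egg still in its cup (height (world z) of tongs above 0.015 m and contact force between the fingers and tongs above 1 N and horizontal distance between egg_center and egg_cup below 0.02 m and height (world z) of egg_center below 0.05 m), for 0.2 s.
2. the egg is held between both jaws and lifted clear of the cup (contact force between tongs_arm and egg above 0.3 N and distance between each of jaw_left, jaw_right and egg_center below 0.035 m and contact force between egg and egg_cup below 0.05 N and contact force between egg and the fingers below 0.05 N and height (world z) of egg_center above 0.06 m), for 0.2 s.
At the end, for the whole second after the job is handed in: The robot's fingers hold the tongs; the egg is held still between both jaws (egg's centre within 35 mm of each jaw's face), touching neither cup nor fingers, its centre more than 100 mm above the worktop and within 45 mm of the saucer's middle as seen from above (contact force between tongs_arm and egg above 0.3 N and distance between each of jaw_left, jaw_right and egg_center below 0.035 m and contact force between egg and egg_cup below 0.05 N and contact force between egg and the fingers below 0.05 N and height (world z) of egg_center above 0.1 m and horizontal distance between egg_center and saucer below 0.045 m and contact force between the fingers and tongs above 2 N and linear speed of egg below 0.03 m/s and height (world z) of tongs above 0.05 m); the arm keeps its last pose, push and grip.
It fails at once if the fingers touch the egg (contact force between the fingers and egg above 0.5 N).
It fails at once if a bystander is moved more than 30 mm (distance of any of salt_shaker, garlic, teaspoon from where it was at the start of the episode above 0.03 m).
It also fails if it takes over 58 s, if anything falls off the work surface, if the arm or the gripper's body presses on something with over 40 N, if the wrist force passes 120 N, or if a joint passes its speed limit or range.

## Working session

There is one attempt and no reset: what is moved stays moved. The work goes in short steps, Python scripts to look and compute and a tool call to move; the robot and the scene stay as the last step left them, time stands still between calls to the robot, and variables do not carry over. Pictures are saved under pics/ and viewed, at most 10 in all, crops included, and the job is handed in when it is done.

Besides the shell and the picture viewer there is one more tool, called after "Emit:" by a JSON object that holds its "api" and its "payload". jog_arm: Moves the arm, as the interface text tells. Scaled input: -1 to 1 covers 300 mm each way for a shift and pi/4 rad each way for a turn. Its arguments: {"type":"object","properties":{"deltas":{"type":"array","items":{"type":"object","properties":{"fingers":{"type":"number"},"delta_pos":{"type":"array","items":{"type":"number"}},"yaw":{"type":"number"}}}}},"required":["deltas"]}

```bash
mkdir -p pics
cat > h.py <<'E'
import numpy as np, cv2
from workcell import bot
def cloud(c):
    R=cv2.Rodrigues(np.array(c["rvec"],float))[0]; t=np.array(c["tvec"],float).ravel()
    v,u=np.mgrid[:384,:512]; z=c["range_z"].astype(float)
    P=np.stack([(u-c["cx"])/c["fx"]*z,(v-c["cy"])/c["fy"]*z,z],-1)
    P=(P-t)@R
    P[z==0]=np.nan
    return P
def shot(n,f):
    c=bot.camera(n); cv2.imwrite(f"pics/{f}.png",c["image"][:,:,::-1]); np.save(f"pics/{f}.npy",cloud(c)); return c
E
python3 - <<'E'
from h import *
a=shot("top","top0");b=shot("side","side0")
A=cv2.imread("pics/top0.png")
cv2.imwrite("pics/top0b.png",cv2.resize(A,(800,600),interpolation=cv2.INTER_CUBIC))
print(bot.get_obs())
E
```

```text
{'clock': 0.1, 'joint_pos': array([-1.11400987e+00,  2.41348236e-01,  3.85392508e-03,  1.33518076e+00,
       -5.52948777e-06,  1.57078835e+00]), 'joint_vel': array([ 5.88594622e-04, -4.49953899e-04,  1.69842321e-03, -1.48544620e-05,
        6.32144618e-04, -2.10368664e-04]), 'tau': array([-5.90496074e-04, -3.73138118e+01,  2.53009772e+01,  1.08145463e-02,
       -4.33527339e-05,  4.52617826e-06]), 'eef_pos': array([ 0.22028443, -0.44823495,  0.23049475]), 'tool_rot': array([ 9.74030112e-01,  2.26416558e-01, -2.15375150e-04, -9.14352895e-04]), 'ft_force': array([-1.07370101,  0.21010146,  0.70927288]), 'ft_torque': array([-0.02006288, -0.05064097,  0.02760093]), 'grasp_force': 0.0, 'grip_width': 0.08516485395430055}
```

View pics/top0b.png

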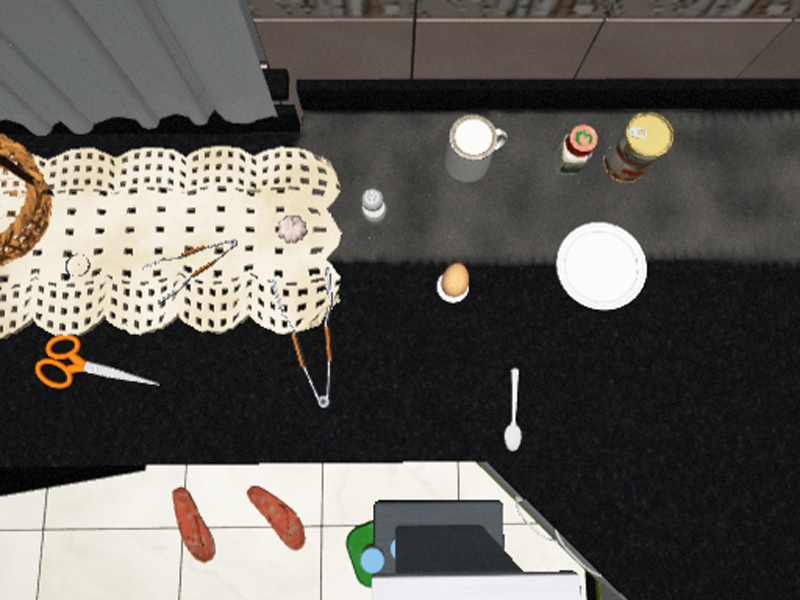

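View pics/side0.png

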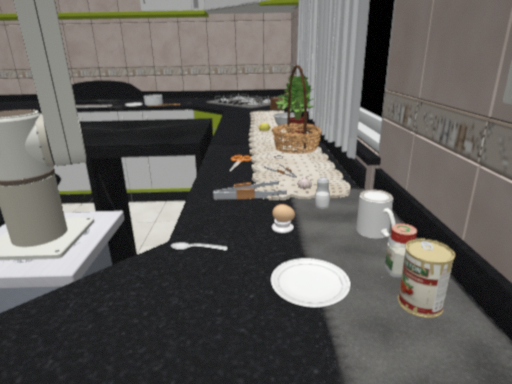

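The 800 px top view shows two things that could be the tongs: the large pair (hub (323,402), sleeves (297,348) and (329,345)) and a small pair (hub (235,243)). By the description I choose the large pair. Egg and cup are at (455,282), the saucer (602,266), the salt shaker (373,204), the garlic (291,229) and the teaspoon (514,410).

Run:
```python
from h import *
P=np.load("pics/top0.npy"); I=cv2.imread("pics/top0.png")
s=384/600
def reg(x0,x1,y0,y1,zlo,zhi):
    sl=(slice(int(y0*s),int(y1*s)+1),slice(int(x0*s),int(x1*s)+1))
    p=P[sl].reshape(-1,3); c=I[sl].reshape(-1,3)
    m=(p[:,2]>zlo)&(p[:,2]<zhi); return p[m],c[m]
f=lambda a:np.round(a,4)
print("table z",f(np.nanmedian(P[int(330*s):int(360*s),int(400*s):int(430*s)].reshape(-1,3),0)))
for n,b in dict(saucer=(545,660,210,320,.004,.05),egg=(430,480,255,305,.026,.09),cup=(430,480,255,310,.006,.09),shaker=(355,395,180,225,.01,.12),garlic=(270,312,210,248,.01,.08),spoon=(495,530,360,460,.002,.03),mug=(435,515,110,190,.01,.2)).items():
    p,c=reg(*b); print(n,len(p),f(p.min(0)),f(p.max(0)),f((p.min(0)+p.max(0))/2))
p,c=reg(430,480,255,305,.035,.09)
q=p[:,:2]; print("egg top",f(p[p[:,2].argmax()]),"pca",np.linalg.eigh(np.cov(q.T)))
p,c=reg(262,345,255,412,.008,.05); print("tongs z>8",len(p),f(p.min(0)),f(p.max(0)))
hsv=cv2.cvtColor(c[None],cv2.COLOR_BGR2HSV)[0]
o=(hsv[:,1]>150)&(hsv[:,2]>90)&(hsv[:,0]<20)&(p[:,2]>.02)
po=p[o]; l,lab,cen=cv2.kmeans(po.astype(np.float32),2,None,(3,50,1e-5),5,cv2.KMEANS_PP_CENTERS)
for k in (0,1):
    g=po[lab.ravel()==k]; e=np.linalg.eigh(np.cov(g[:,:2].T)); print("sleeve",len(g),f(g.mean(0)),f(np.ptp(g@np.r_[e[1][:,1],0])),f(e[1][:,1]), f((g.min(0)+g.max(0))/2))
hub,_=reg(312,336,390,412,.008,.05);print("hub",f(hub.mean(0)),f((hub.min(0)+hub.max(0))/2))
for b in ((266,300,270,312),(318,336,260,305)):
    g,_=reg(*b,.015,.04); print("jaw",len(g),f(g.mean(0)),f(g.min(0)),f(g.max(0)))
cv2.imwrite("pics/crop.png",np.hstack([cv2.resize(I[155:268,165:225],(318,600),interpolation=cv2.INTER_CUBIC),cv2.resize(I[155:205,270:315],(400,600),interpolation=cv2.INTER_CUBIC)]))
```

```text
table z [ 0.505   0.0886 -0.0023]
saucer 2452 [ 0.5564 -0.3297  0.004 ] [ 0.7306 -0.1346  0.0199] [ 0.6435 -0.2321  0.012 ]
egg 299 [0.5752 0.0039 0.0382] [0.6307 0.0444 0.0679] [0.603  0.0241 0.053 ]
cup 331 [0.5752 0.0039 0.0061] [0.6307 0.0488 0.0679] [0.603  0.0263 0.037 ]
shaker 300 [0.7047 0.1328 0.0105] [0.7403 0.1739 0.0915] [0.7225 0.1533 0.051 ]
garlic 342 [0.6663 0.2579 0.01  ] [0.7321 0.3283 0.0519] [0.6992 0.2931 0.031 ]
spoon 209 [ 0.3274 -0.0881  0.002 ] [ 0.4747 -0.0342  0.0142] [ 0.401  -0.0611  0.0081]
mug 1140 [ 0.7819 -0.0695  0.01  ] [0.8591 0.033  0.0999] [ 0.8205 -0.0183  0.055 ]
egg top [0.6006 0.0239 0.0679] pca EighResult(eigenvalues=array([0.00011426, 0.00018822]), eigenvectors=array([[-0.22781967, -0.97370334],
       [-0.97370334,  0.22781967]]))
tongs z>8 1419 [0.4049 0.2132 0.008 ] [0.6545 0.3405 0.035 ]
sleeve 49 [0.5041 0.2267 0.0306] 0.0526 [-0.9945 -0.1043] [0.5035 0.2269 0.0298]
sleeve 46 [0.4942 0.2744 0.0309] 0.0544 [-0.9563 -0.2925] [0.4941 0.2747 0.0309]
hub [0.4167 0.2339 0.0225] [0.4183 0.2376 0.019 ]
jaw 56 [0.585  0.3112 0.0227] [0.5568 0.3024 0.0181] [0.6117 0.3219 0.026 ]
jaw 65 [0.6001 0.2275 0.0222] [0.567  0.2222 0.0154] [0.6294 0.2329 0.0266]
```

View pics/crop.png

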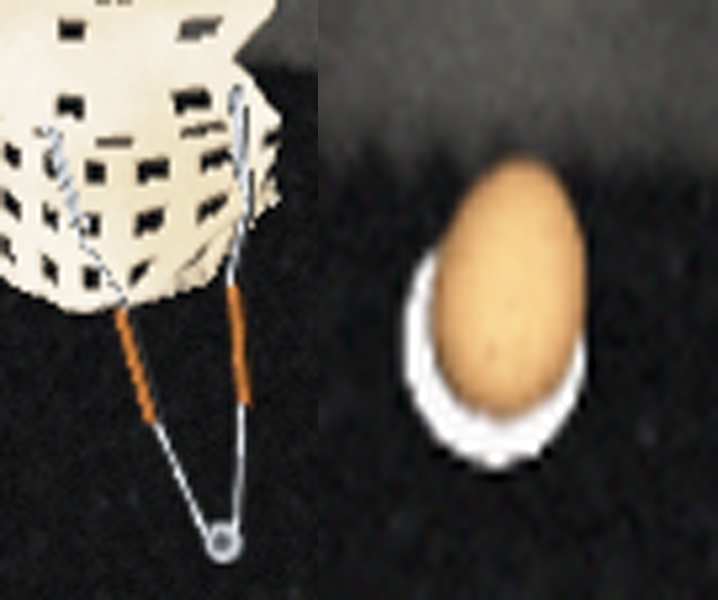

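The crop confirms the large orange-sleeved tongs, with the hub at crop (223,540) and the sleeves at (135,365) and (240,345). The egg's long axis points roughly along world x, at about -13°.

```bash
cat >> h.py <<'E'
from scipy.spatial.transform import Rotation as Ro
def go(x,y,z,phi):
    o=bot.get_obs(); M=Ro.from_quat(o["tool_rot"]).as_matrix()
    d=M.T@(np.array([x,y,z])-o["eef_pos"]); cur=np.degrees(np.arctan2(M[1,0],M[0,0]))
    yaw=-((phi-cur+180)%360-180)/45
    print("t",round(o["clock"],2),"pos",o["eef_pos"].round(4),"phi",cur.round(2),"w",round(o["grip_width"],4),"gf",round(o["grasp_force"],1),"j",o["joint_pos"].round(2))
    print("delta",(d/.3).round(4),"yaw",round(yaw,4),"tilt",np.degrees(np.arccos(-M[2,2])).round(2))
E
python3 - <<'E'
from h import *
go(.33,-.17,.231,26.2); go(.502,.251,.2,11)
P=np.load("pics/top0.npy"); I=cv2.imread("pics/top0.png")
m=(I.min(2)>170).astype(np.uint8); m[:, :350]=0; m[:,420:]=0; m[:130]=0; m[205:]=0
v,u=np.nonzero(m); (c,r)=cv2.minEnclosingCircle(np.stack([u,v],1).astype(np.float32)); print("saucer px",c,r,np.median(P[v,u],0).round(4), P[int(c[1]),int(c[0])])
E
```

```text
t 0.1 pos [ 0.2203 -0.4482  0.2305] phi 26.17 w 0.0852 gf 0.0 j [-1.11  0.24  0.    1.34 -0.    1.57]
delta [ 7.373e-01 -6.711e-01 -4.000e-04] yaw -0.0006 tilt 0.11
t 0.1 pos [ 0.2203 -0.4482  0.2305] phi 26.17 w 0.0852 gf 0.0 j [-1.11  0.24  0.    1.34 -0.    1.57]
delta [ 1.8708 -1.6774  0.1048] yaw 0.3372 tilt 0.11
saucer px (384.8645324707031, 169.61752319335938) 29.362546920776367 [nan nan nan] [ 0.63462067 -0.22297903  0.00710091]
```

Emit:
{"api": "jog_arm", "payload": {"deltas": [{"delta_pos": [0, 0, 0], "yaw": -0.15, "fingers": 1}, {"delta_pos": [0, 0, 0], "yaw": -0.15, "fingers": 1}]}}

```text
clock: 0.3
eef_pos: [0.2204, -0.4484, 0.2308]
tool_rot: [0.959, 0.283, -0.0, -0.001]
ft_force: [0.6, 0.5, -0.3]
grip_width: 0.0851
grasp_force: 0.0
```

Run:
```python
from h import *
go(.38,-.05,.231,60)
```

```text
t 0.3 pos [ 0.2204 -0.4484  0.2308] phi 32.92 w 0.0851 gf 0.0 j [-1.11  0.24  0.    1.34 -0.    1.45]
delta [ 1.1683e+00 -8.2570e-01  5.0000e-04] yaw -0.6019 tilt 0.07
```

Emit:
{"api": "jog_arm", "payload": {"deltas": [{"delta_pos": [0.95, -0.67, 0], "yaw": -1, "fingers": 1}, {"delta_pos": [0.95, -0.67, 0], "yaw": -1, "fingers": 1}, {"delta_pos": [0.95, -0.67, 0], "yaw": -1, "fingers": 1}, {"delta_pos": [0.95, -0.67, 0], "yaw": -1, "fingers": 1}, {"delta_pos": [0.95, -0.67, 0], "yaw": -1, "fingers": 1}, {"delta_pos": [0.95, -0.67, 0], "yaw": -1, "fingers": 1}, {"delta_pos": [0.95, -0.67, 0], "yaw": -1, "fingers": 1}, {"delta_pos": [0.95, -0.67, 0], "yaw": -1, "fingers": 1}, {"delta_pos": [0.95, -0.67, 0], "yaw": -1, "fingers": 1}]}}

```text
clock: 1.2
eef_pos: [0.3507, -0.124, 0.2312]
tool_rot: [0.777, 0.63, -0.0, 0.0]
ft_force: [0.7, -0.1, 0.3]
grip_width: 0.0854
grasp_force: 0.0
```

Run:
```python
from h import *
go(.4,0.05,.231,120)
```

```text
t 1.2 pos [ 0.3507 -0.124   0.2312] phi 78.07 w 0.0854 gf 0.0 j [-0.34 -0.01 -0.29  1.3  -0.    1.44]
delta [6.014e-01 4.080e-02 4.000e-04] yaw -0.9317 tilt 0.03
```

Emit:
{"api": "jog_arm", "payload": {"deltas": [{"delta_pos": [0.84, 0.06, 0], "yaw": -1, "fingers": 1}, {"delta_pos": [0.84, 0.06, 0], "yaw": -1, "fingers": 1}, {"delta_pos": [0.84, 0.06, 0], "yaw": -1, "fingers": 1}, {"delta_pos": [0.84, 0.06, 0], "yaw": -1, "fingers": 1}, {"delta_pos": [0.84, 0.06, 0], "yaw": -1, "fingers": 1}, {"delta_pos": [0.84, 0.06, 0], "yaw": -1, "fingers": 1}, {"delta_pos": [0.84, 0.06, 0], "yaw": -1, "fingers": 1}, {"delta_pos": [0.84, 0.06, 0], "yaw": -1, "fingers": 1}]}}

```text
clock: 2.0
eef_pos: [0.4209, 0.1158, 0.2309]
tool_rot: [0.48, 0.877, -0.001, -0.0]
ft_force: [-0.4, -0.6, 0.3]
grip_width: 0.0855
grasp_force: 0.0
```

Run:
```python
from h import *
go(.47,0.22,.231,165)
```

```text
t 2.0 pos [0.4209 0.1158 0.2309] phi 122.66 w 0.0855 gf 0.0 j [ 0.27  0.12 -0.15  1.31 -0.    1.27]
delta [ 0.2042  0.3253 -0.0006] yaw -0.9408 tilt 0.07
```

Emit:
{"api": "jog_arm", "payload": {"deltas": [{"delta_pos": [0.2, 0.33, 0], "yaw": -1, "fingers": 1}, {"delta_pos": [0.2, 0.33, 0], "yaw": -1, "fingers": 1}, {"delta_pos": [0.2, 0.33, 0], "yaw": -1, "fingers": 1}, {"delta_pos": [0.2, 0.33, 0], "yaw": -1, "fingers": 1}, {"delta_pos": [0.2, 0.33, 0], "yaw": -1, "fingers": 1}, {"delta_pos": [0.2, 0.33, 0], "yaw": -1, "fingers": 1}, {"delta_pos": [0.2, 0.33, 0], "yaw": -1, "fingers": 1}]}}

```text
clock: 2.7
eef_pos: [0.4719, 0.2194, 0.2313]
tool_rot: [0.108, 0.994, -0.0, -0.0]
ft_force: [-0.3, -0.6, 0.3]
grip_width: 0.0852
grasp_force: 0.0
```

Run:
```python
from h import *
go(.5,0.25,.2,191)
shot("wrist","w1")
P=np.load("pics/w1.npy"); I=cv2.imread("pics/w1.png")
hsv=cv2.cvtColor(I,cv2.COLOR_BGR2HSV)
m=(hsv[...,1]>140)&(hsv[...,2]>80)&(hsv[...,0]<22)&(P[...,2]>.022)&(P[...,2]<.045)
n,l,st,ce=cv2.connectedComponentsWithStats(m.astype(np.uint8))
for i in range(1,n):
    if st[i,4]>100:
        g=P[l==i]; e=np.linalg.eigh(np.cov(g[:,:2].T)); print(st[i],g.mean(0).round(4),((g.min(0)+g.max(0))/2).round(4),e[1][:,1].round(3),np.ptp(g[:,:2]@e[1],axis=0).round(4))
```

```text
t 2.7 pos [0.4719 0.2194 0.2313] phi 167.63 w 0.0852 gf 0.0 j [ 0.44  0.28  0.06  1.35 -0.    0.65]
delta [-0.0696  0.1198  0.1044] yaw -0.5194 tilt 0.02
[301 154  24  42 240] [0.4927 0.2743 0.0303] [0.4938 0.2746 0.0286] [-0.953 -0.302] [0.006  0.0525]
[264 171  18  45 233] [0.5033 0.2271 0.0302] [0.5045 0.227  0.0281] [-0.996 -0.094] [0.0059 0.0544]
```

View pics/w1.png

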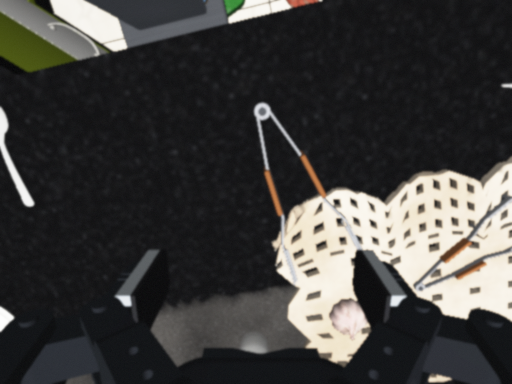

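The wrist view shows the large tongs with their hub at (262,111) and sleeves at (272,192) and (313,175). The measurements agree with the top view.

Emit:
{"api": "jog_arm", "payload": {"deltas": [{"delta_pos": [-0.066, 0.122, 0.3], "yaw": -0.53, "fingers": 1}, {"delta_pos": [-0.066, 0.122, 0.3], "yaw": -0.53, "fingers": 1}, {"delta_pos": [-0.066, 0.122, 0.4], "yaw": -0.53, "fingers": 1}, {"delta_pos": [-0.066, 0.122, 0.44], "yaw": -0.53, "fingers": 1}, {"delta_pos": [-0.066, 0.122, 0.44], "yaw": -0.53, "fingers": 1}, {"delta_pos": [-0.066, 0.122, 0.44], "yaw": -0.53, "fingers": 1}]}}

```text
clock: 3.35
eef_pos: [0.4993, 0.2531, 0.1008]
tool_rot: [-0.101, 0.995, 0.0, 0.001]
ft_force: [1.1, 0.3, 0.4]
grip_width: 0.0855
grasp_force: 0.0
```

Run:
```python
from h import *
go(.499,0.251,0,191.5)
```

```text
t 3.35 pos [0.4993 0.2531 0.1008] phi -168.41 w 0.0855 gf 0.0 j [ 0.47  0.44 -0.06  1.07 -0.    0.27]
delta [ 0.003  -0.0068  0.3361] yaw 0.002 tilt 0.12
```

Emit:
{"api": "jog_arm", "payload": {"deltas": [{"delta_pos": [0.003, -0.007, 0.12], "yaw": 0, "fingers": 1}, {"delta_pos": [0.003, -0.007, 0.22], "yaw": 0, "fingers": 1}, {"delta_pos": [0.003, -0.007, 0.29], "yaw": 0, "fingers": 1}, {"delta_pos": [0.003, -0.007, 0.32], "yaw": 0, "fingers": 1}, {"delta_pos": [0.003, -0.007, 0.336], "yaw": 0, "fingers": 1}, {"delta_pos": [0.003, -0.007, 0.336], "yaw": 0, "fingers": 1}, {"delta_pos": [0.003, -0.007, 0.336], "yaw": 0, "fingers": 0.7}, {"delta_pos": [0.003, -0.007, 0.336], "yaw": 0, "fingers": 0.65}, {"delta_pos": [0.003, -0.007, 0.336], "yaw": 0, "fingers": 0.62}, {"delta_pos": [0.003, -0.007, 0.336], "yaw": 0, "fingers": 0.6}, {"delta_pos": [0.003, -0.007, 0.336], "yaw": 0, "fingers": 0.58}, {"delta_pos": [0.003, -0.007, 0.336], "yaw": 0, "fingers": 0.57}]}}

```text
clock: 4.55
eef_pos: [0.4997, 0.252, 0.0009]
tool_rot: [-0.103, 0.995, 0.001, 0.002]
ft_force: [-1.0, -0.6, 8.6]
grip_width: 0.049
grasp_force: 8.8
```

Emit:
{"api": "jog_arm", "payload": {"deltas": [{"delta_pos": [0, 0, 0], "yaw": 0, "fingers": 0.56}, {"delta_pos": [0, 0, 0], "yaw": 0, "fingers": 0.56}, {"delta_pos": [0, 0, 0], "yaw": 0, "fingers": 0.56}]}}

```text
clock: 4.85
eef_pos: [0.4998, 0.2521, 0.001]
tool_rot: [-0.103, 0.995, 0.001, 0.002]
ft_force: [-1.2, 0.2, 8.7]
grip_width: 0.0479
grasp_force: 9.0
```

Run:
```python
from h import *
go(.499,0.251,0,191.5); print(bot.get_obs()["ft_force"])
```

```text
t 4.85 pos [0.4998 0.2521 0.001 ] phi -168.23 w 0.0479 gf 9.0 j [ 0.47  0.55 -0.17  0.84 -0.    0.26]
delta [ 0.0034 -0.003   0.0034] yaw 0.0061 tilt 0.28
[-1.15362381  0.15536997  8.65533627]
```

Emit:
{"api": "jog_arm", "payload": {"deltas": [{"delta_pos": [0, 0, -0.02], "yaw": 0, "fingers": 0.56}, {"delta_pos": [0, 0, -0.05], "yaw": 0, "fingers": 0.56}, {"delta_pos": [0, 0, -0.1], "yaw": 0, "fingers": 0.56}, {"delta_pos": [0, 0, -0.17], "yaw": 0, "fingers": 0.56}, {"delta_pos": [0, 0, -0.25], "yaw": 0, "fingers": 0.56}, {"delta_pos": [0, 0, -0.33], "yaw": 0, "fingers": 0.56}, {"delta_pos": [0, 0, -0.38], "yaw": 0, "fingers": 0.56}, {"delta_pos": [0, 0, -0.4], "yaw": 0, "fingers": 0.56}, {"delta_pos": [0, 0, -0.4], "yaw": 0, "fingers": 0.56}]}}

```text
clock: 5.75
eef_pos: [0.4983, 0.2514, 0.1195]
tool_rot: [-0.103, 0.995, 0.0, 0.001]
ft_force: [0.7, -0.2, -1.4]
grip_width: 0.048
grasp_force: 6.0
```

Run:
```python
from h import *
go(.5055,0.047,.12,167)
print(bot.get_obs()["ft_force"])
shot("top","top1"); shot("side","side1")
P=np.load("pics/top1.npy")
Q=P[100:300,150:300].reshape(-1,3); Q=Q[(Q[:,2]>.1)&(Q[:,2]<.2)]
e=Q[(Q[:,0]>.56)]; print(len(Q),len(e),e.mean(0).round(4),e.min(0).round(4),e.max(0).round(4))
h=Q[Q[:,0]<.43]; print("hub",h.mean(0).round(4) if len(h) else None)
A=cv2.imread("pics/side1.png")[120:280,180:380]; B=cv2.imread("pics/top1.png")[130:290,150:330]
cv2.imwrite("pics/c2.png",np.hstack([cv2.resize(A,(400,320)),cv2.resize(B,(360,320))]))
```

```text
t 5.75 pos [0.4983 0.2514 0.1195] phi -168.23 w 0.048 gf 6.0 j [ 0.47  0.42 -0.03  1.11 -0.    0.26]
delta [ 0.1156 -0.6717 -0.0023] yaw 0.5506 tilt 0.1
[ 0.74404072 -0.15357289 -1.41589119]
158 105 [0.5953 0.2355 0.1381] [0.5602 0.23   0.1206] [0.6286 0.2432 0.1452]
hub None
```

View pics/c2.png

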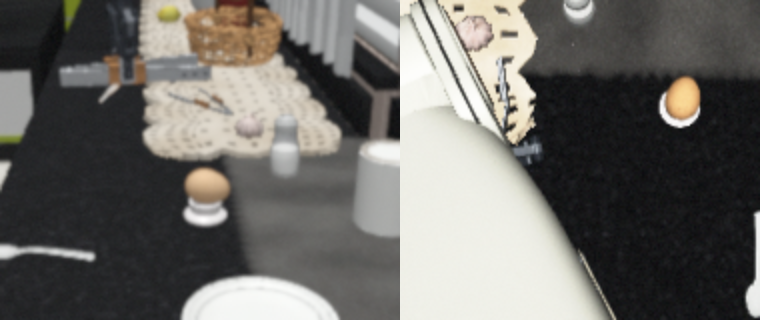

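The tongs hang level and open in the fingers, with the egg still in its cup. I'll move above the egg.

Emit:
{"api": "jog_arm", "payload": {"deltas": [{"delta_pos": [0.01, -0.04, 0], "yaw": 0.05, "fingers": 0.56}, {"delta_pos": [0.02, -0.12, 0], "yaw": 0.12, "fingers": 0.56}, {"delta_pos": [0.04, -0.22, 0], "yaw": 0.2, "fingers": 0.56}, {"delta_pos": [0.06, -0.32, 0], "yaw": 0.28, "fingers": 0.56}, {"delta_pos": [0.08, -0.42, 0], "yaw": 0.36, "fingers": 0.56}, {"delta_pos": [0.1, -0.52, 0], "yaw": 0.44, "fingers": 0.56}, {"delta_pos": [0.11, -0.6, 0], "yaw": 0.5, "fingers": 0.56}, {"delta_pos": [0.115, -0.65, 0], "yaw": 0.54, "fingers": 0.56}, {"delta_pos": [0.117, -0.672, 0], "yaw": 0.55, "fingers": 0.56}, {"delta_pos": [0.117, -0.672, 0], "yaw": 0.55, "fingers": 0.56}, {"delta_pos": [0.117, -0.672, 0], "yaw": 0.55, "fingers": 0.56}]}}

```text
clock: 6.95
eef_pos: [0.5046, 0.0472, 0.1183]
tool_rot: [0.113, 0.994, 0.0, -0.0]
ft_force: [-0.4, -0.6, -1.5]
grip_width: 0.0481
grasp_force: 6.0
```

Run:
```python
from h import *
go(.506,0.046,.033,167)
shot("top","top2"); shot("wrist","w2")
for n in("top2","w2"):
    P=np.load(f"pics/{n}.npy").reshape(-1,3)
    Q=P[(P[:,2]>.125)&(P[:,2]<.16)&(P[:,0]>.575)&(P[:,0]<.68)&(abs(P[:,1]-.03)<.08)]
    for s in(-1,1):
        g=Q[s*(Q[:,1]-(.024))>0]; print(n,s,len(g),*( (g.mean(0).round(4),g.min(0).round(4),g.max(0).round(4)) if len(g) else ()))
    E=P[(P[:,2]>.035)&(P[:,2]<.075)&(abs(P[:,0]-.602)<.04)&(abs(P[:,1]-.024)<.04)]
    if len(E): print("egg",len(E),E[:,:].min(0).round(4),E.max(0).round(4),E.mean(0).round(4))
A=cv2.imread("pics/top2.png")[130:250,220:370]; B=cv2.imread("pics/w2.png")
cv2.imwrite("pics/c3.png",np.hstack([cv2.resize(A,(400,320)),cv2.resize(B,(400,320))]))
```

```text
t 6.95 pos [0.5046 0.0472 0.1183] phi 167.06 w 0.0481 gf 6.0 j [ 0.09  0.33 -0.18  1.06  0.    0.32]
delta [-0.0056 -0.0029  0.2843] yaw 0.0014 tilt 0.03
top2 -1 0
top2 1 0
w2 -1 0
w2 1 0
egg 2684 [0.5755 0.0027 0.0351] [0.626  0.0467 0.0629] [0.593  0.0265 0.0532]
```

View pics/c3.png

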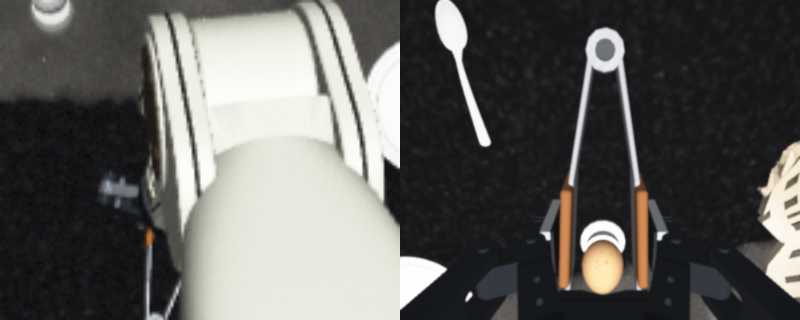

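The wrist view (right half) shows the tongs' midline, hub (605,48), running straight over the egg (602,268). I'll check the axial position at the hub.

Run:
```python
from h import *
P=np.load("pics/w2.npy"); s=384/320; x0=int((605-400)*512/400); y0=int(48*s)
g=P[y0-35:y0+35,x0-35:x0+35].reshape(-1,3); g=g[g[:,2]>.09]; g=g[g[:,0]<g[:,0].min()+.022]
h=(g.min(0)+g.max(0))/2; print("hub",h.round(4),len(g), g.max(0))
o=bot.get_obs()["eef_pos"]; a=np.radians(-12.94); X=np.array([np.cos(a),np.sin(a)]);Y=np.array([-X[1],X[0]])
print("hub in tcp",((h[:2]-o[:2])@X).round(4),((h[:2]-o[:2])@Y).round(4))
e=np.array([.602,.0242]); print("egg in tcp",(e-o[:2])@X,(e-o[:2])@Y)
shot("side","side2"); P=np.load("pics/side2.npy").reshape(-1,3)
Q=P[(P[:,2]>.1)&(P[:,2]<.15)&(P[:,0]>.57)&(P[:,0]<.67)&(abs(P[:,1]-.03)<.08)]
print("jaw",len(Q),Q.min(0).round(4),Q.max(0).round(4))
Q=P[(P[:,2]>.03)&(P[:,2]<.075)&(abs(P[:,0]-.602)<.045)&(abs(P[:,1]-.024)<.04)]
print("egg",len(Q),Q.min(0).round(4),Q.max(0).round(4))
```

```text
hub [0.4211 0.0663 0.1304] 2415 [0.4314635  0.07645114 0.14417316]
hub in tcp -0.0856 -0.0004
egg in tcp 0.10012427355088697 -0.0009495461863197492
jaw 474 [ 0.57   -0.0215  0.1153] [0.6368 0.0668 0.1396]
egg 275 [5.782e-01 2.000e-04 3.000e-02] [0.6311 0.0321 0.0616]
```

Emit:
{"api": "jog_arm", "payload": {"deltas": [{"delta_pos": [-0.006, -0.003, 0.03], "yaw": 0, "fingers": 0.56}, {"delta_pos": [-0.006, -0.003, 0.08], "yaw": 0, "fingers": 0.56}, {"delta_pos": [-0.006, -0.003, 0.13], "yaw": 0, "fingers": 0.56}, {"delta_pos": [-0.006, -0.003, 0.18], "yaw": 0, "fingers": 0.56}, {"delta_pos": [-0.006, -0.003, 0.22], "yaw": 0, "fingers": 0.56}, {"delta_pos": [-0.006, -0.003, 0.25], "yaw": 0, "fingers": 0.56}, {"delta_pos": [-0.006, -0.003, 0.27], "yaw": 0, "fingers": 0.56}, {"delta_pos": [-0.006, -0.003, 0.28], "yaw": 0, "fingers": 0.56}, {"delta_pos": [-0.006, -0.003, 0.284], "yaw": 0, "fingers": 0.56}, {"delta_pos": [-0.006, -0.003, 0.284], "yaw": 0, "fingers": 0.56}, {"delta_pos": [-0.006, -0.003, 0.284], "yaw": 0, "fingers": 0.56}]}}

```text
clock: 8.2
eef_pos: [0.5067, 0.0453, 0.0338]
tool_rot: [0.113, 0.994, 0.0, 0.001]
ft_force: [0.7, 0.1, -1.0]
grip_width: 0.0481
grasp_force: 6.0
```

Run:
```python
from h import *
go(.506,0.046,.033,167)
shot("side","side3"); P=np.load("pics/side3.npy"); I=cv2.imread("pics/side3.png")
Q=P.reshape(-1,3)
Q=Q[(Q[:,2]>.022)&(Q[:,2]<.08)&(Q[:,0]>.57)&(Q[:,0]<.67)&(Q[:,1]<.0)&(Q[:,1]>-.05)]
print("near jaw",len(Q),Q.min(0).round(4),Q.max(0).round(4))
cv2.imwrite("pics/c4.png",cv2.resize(I[170:250,220:340],(780,520),interpolation=cv2.INTER_CUBIC))
```

```text
t 8.2 pos [0.5067 0.0453 0.0338] phi 167.02 w 0.0481 gf 6.0 j [ 0.09  0.43 -0.28  0.86 -0.    0.32]
delta [0.0028 0.0016 0.0027] yaw 0.0004 tilt 0.06
near jaw 208 [ 0.5719 -0.0232  0.0313] [ 0.6217 -0.0047  0.0554]
```

View pics/c4.png

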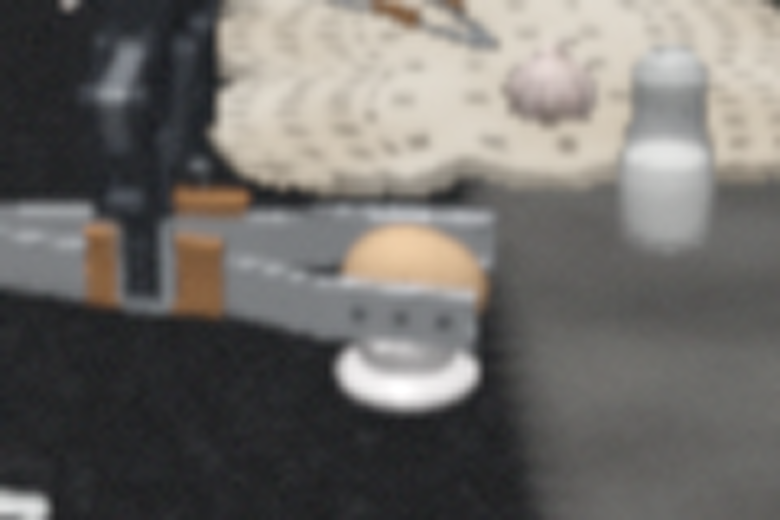

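The side view shows the egg (415,265) between the jaws, with the near jaw's rivets at (400,318) and its height matching the egg's middle. I'll nudge 3 mm forward and squeeze.

Emit:
{"api": "jog_arm", "payload": {"deltas": [{"delta_pos": [-0.01, 0, 0], "yaw": 0, "fingers": 0.56}, {"delta_pos": [-0.01, 0, 0], "yaw": 0, "fingers": 0.53}, {"delta_pos": [-0.01, 0, 0], "yaw": 0, "fingers": 0.5}, {"delta_pos": [-0.01, 0, 0], "yaw": 0, "fingers": 0.48}, {"delta_pos": [-0.01, 0, 0], "yaw": 0, "fingers": 0.46}, {"delta_pos": [-0.01, 0, 0], "yaw": 0, "fingers": 0.44}, {"delta_pos": [-0.01, 0, 0], "yaw": 0, "fingers": 0.43}, {"delta_pos": [-0.01, 0, 0], "yaw": 0, "fingers": 0.42}, {"delta_pos": [-0.01, 0, 0], "yaw": 0, "fingers": 0.41}, {"delta_pos": [-0.01, 0, 0], "yaw": 0, "fingers": 0.4}, {"delta_pos": [-0.01, 0, 0], "yaw": 0, "fingers": 0.38}, {"delta_pos": [-0.01, 0, 0], "yaw": 0, "fingers": 0.36}]}}

```text
clock: 9.45
eef_pos: [0.5095, 0.0447, 0.0337]
tool_rot: [0.113, 0.994, 0.0, 0.0]
ft_force: [-1.4, 0.0, 2.9]
grip_width: 0.0335
grasp_force: 59.2
```

Emit:
{"api": "jog_arm", "payload": {"deltas": [{"delta_pos": [0, 0, 0], "yaw": 0, "fingers": 0.34}, {"delta_pos": [0, 0, 0], "yaw": 0, "fingers": 0.34}, {"delta_pos": [0, 0, 0], "yaw": 0, "fingers": 0.34}, {"delta_pos": [0, 0, 0], "yaw": 0, "fingers": 0.34}]}}

```text
clock: 9.85
eef_pos: [0.5094, 0.0447, 0.0335]
tool_rot: [0.113, 0.994, 0.0, 0.0]
ft_force: [-0.4, 0.5, 3.3]
grip_width: 0.0334
grasp_force: 59.3
```

Emit:
{"api": "jog_arm", "payload": {"deltas": [{"delta_pos": [0, 0, -0.01], "yaw": 0, "fingers": 0.34}, {"delta_pos": [0, 0, -0.03], "yaw": 0, "fingers": 0.34}, {"delta_pos": [0, 0, -0.06], "yaw": 0, "fingers": 0.34}, {"delta_pos": [0, 0, -0.09], "yaw": 0, "fingers": 0.34}, {"delta_pos": [0, 0, -0.12], "yaw": 0, "fingers": 0.34}, {"delta_pos": [0, 0, -0.14], "yaw": 0, "fingers": 0.34}, {"delta_pos": [0, 0, -0.15], "yaw": 0, "fingers": 0.34}, {"delta_pos": [0, 0, -0.15], "yaw": 0, "fingers": 0.34}]}}

```text
clock: 10.65
eef_pos: [0.5095, 0.0447, 0.0789]
tool_rot: [0.113, 0.994, 0.0, 0.001]
ft_force: [0.5, 0.1, -2.4]
grip_width: 0.0334
grasp_force: 59.7
```

Run:
```python
from h import *
go(.548,-.209,.17,167)
shot("side","side5"); P=np.load("pics/side5.npy"); I=cv2.imread("pics/side5.png")
hsv=cv2.cvtColor(I,cv2.COLOR_BGR2HSV)
m=(hsv[...,1]>70)&(hsv[...,0]<22)&(P[...,0]>.565)&(P[...,0]<.68)&(abs(P[...,1]-.02)<.06)&(P[...,2]>.03)
Q=P[m];print("egg",len(Q),Q.min(0).round(4),Q.max(0).round(4),Q.mean(0).round(4))
cv2.imwrite("pics/c5.png",cv2.resize(I[150:250,210:340],(780,600),interpolation=cv2.INTER_CUBIC))
```

```text
t 10.65 pos [0.5095 0.0447 0.0789] phi 167.02 w 0.0334 gf 59.7 j [ 0.09  0.38 -0.22  0.97  0.    0.31]
delta [-0.3151 -0.7951 -0.3035] yaw 0.0005 tilt 0.07
egg 64 [0.581  0.0078 0.095 ] [0.6254 0.0253 0.1049] [0.602  0.0143 0.1007]
```

View pics/c5.png

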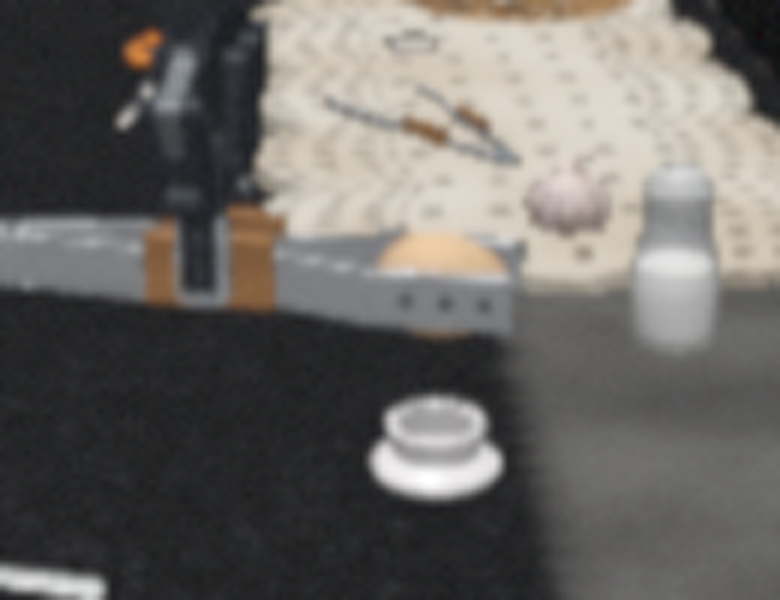

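The egg (440,265) is held between the jaws and the cup (435,445) stands empty. I'll raise the egg and carry it to the saucer.

Emit:
{"api": "jog_arm", "payload": {"deltas": [{"delta_pos": [0, 0, -0.05], "yaw": 0, "fingers": 0.34}, {"delta_pos": [0, 0, -0.12], "yaw": 0, "fingers": 0.34}, {"delta_pos": [-0.01, -0.03, -0.18], "yaw": 0, "fingers": 0.34}, {"delta_pos": [-0.04, -0.09, -0.2], "yaw": 0, "fingers": 0.34}, {"delta_pos": [-0.07, -0.18, -0.203], "yaw": 0, "fingers": 0.34}, {"delta_pos": [-0.11, -0.28, -0.203], "yaw": 0, "fingers": 0.34}, {"delta_pos": [-0.15, -0.38, -0.203], "yaw": 0, "fingers": 0.34}, {"delta_pos": [-0.19, -0.48, -0.203], "yaw": 0, "fingers": 0.34}, {"delta_pos": [-0.23, -0.58, -0.203], "yaw": 0, "fingers": 0.34}, {"delta_pos": [-0.27, -0.67, -0.203], "yaw": 0, "fingers": 0.34}, {"delta_pos": [-0.295, -0.74, -0.203], "yaw": 0, "fingers": 0.34}, {"delta_pos": [-0.31, -0.786, -0.203], "yaw": 0, "fingers": 0.34}]}}

```text
clock: 11.9
eef_pos: [0.5465, -0.2077, 0.1383]
tool_rot: [0.114, 0.994, 0.0, -0.001]
ft_force: [-0.9, 0.2, -2.4]
grip_width: 0.0332
grasp_force: 59.9
```

Emit:
{"api": "jog_arm", "payload": {"deltas": [{"delta_pos": [0, 0, 0], "yaw": 0, "fingers": 0.34}, {"delta_pos": [0, 0, 0], "yaw": 0, "fingers": 0.34}, {"delta_pos": [0, 0, 0], "yaw": 0, "fingers": 0.34}, {"delta_pos": [0, 0, 0], "yaw": 0, "fingers": 0.34}, {"delta_pos": [0, 0, 0], "yaw": 0, "fingers": 0.34}]}}

```text
clock: 12.4
eef_pos: [0.5469, -0.2051, 0.1394]
tool_rot: [0.112, 0.994, 0.0, 0.0]
ft_force: [0.2, -0.1, -2.1]
grip_width: 0.0331
grasp_force: 59.9
```

Run:
```python
from h import *
go(.547,-.206,.14,167)
shot("side","side6"); P=np.load("pics/side6.npy"); I=cv2.imread("pics/side6.png")
hsv=cv2.cvtColor(I,cv2.COLOR_BGR2HSV)
m=(hsv[...,1]>70)&(hsv[...,0]<22)&(abs(P[...,0]-.64)<.05)&(abs(P[...,1]+.23)<.06)&(P[...,2]>.1)
Q=P[m];print("egg",len(Q),Q.min(0).round(4),Q.max(0).round(4))
Q=P[(abs(P[...,2]-.012)<.012)&(I.min(2)>150)&(P[...,0]>.5)&(P[...,0]<.74)&(P[...,1]<-.1)&(P[...,1]>-.34)]
print("saucer",len(Q),Q.min(0).round(4),Q.max(0).round(4),((Q.min(0)+Q.max(0))/2).round(4))
cv2.imwrite("pics/c6.png",cv2.resize(I[160:320,190:400],(780,594),interpolation=cv2.INTER_CUBIC))
```

```text
t 12.4 pos [ 0.5469 -0.2051  0.1394] phi 167.1 w 0.0331 gf 59.9 j [-0.36  0.46  0.07  1.19  0.   -0.13]
delta [-0.0009 -0.0028 -0.0021] yaw 0.0023 tilt 0.01
egg 184 [ 0.6158 -0.2444  0.1531] [ 0.6649 -0.2208  0.1668]
saucer 2954 [ 5.591e-01 -2.985e-01  1.000e-04] [ 0.708  -0.1482  0.016 ] [ 0.6336 -0.2234  0.008 ]
```

View pics/c6.png

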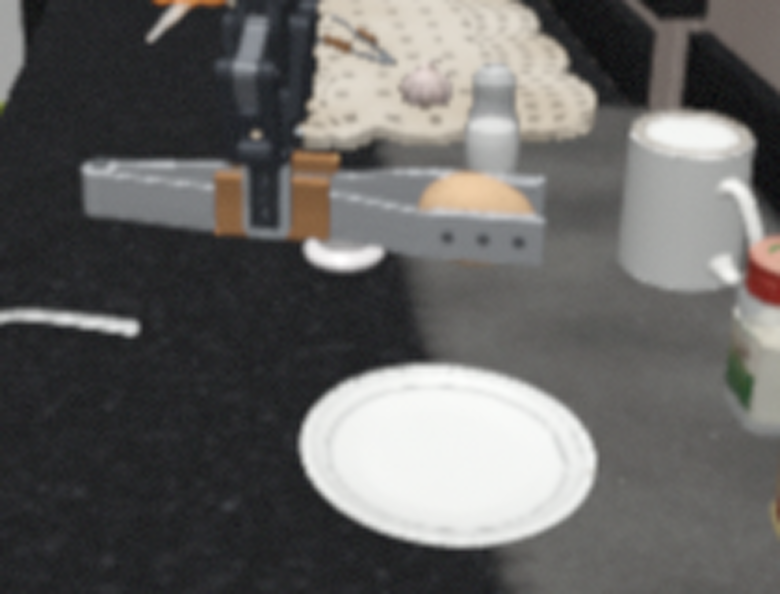

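The egg (475,195) is firmly held in the jaws at about (0.640, -0.228, 0.15). The saucer's centre measures (0.634, -0.223), so the egg is well inside the 45 mm tolerance.

```bash
python3 -c "
from workcell import bot
print(bot.job_done())"
```

```text
the job is handed in; nothing more can be done
None
```

The job is handed in at about 12.5 s of the 58 s allowed: the egg is held in the tongs about 15 cm above the worktop, measured within about 8 mm of the saucer's middle; the judge's result was not shown.

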